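# Assemble the tiered bead stand

### The job

Put the bead stand together on its dark wooden foot where the foot stands, one piece at a time from the bottom up: the large green tray first, then the blue, then the small purple one, and the red knob on top, each sitting level and fully down on the pin of the piece below before the next is added. Lower each piece into place and let go only once it is seated, never dropping one, and leave the jar and the tape roll where they are.

Things in the scene. Friction and masses are not known exactly. Their poses are not given: they have to be found in the camera images.
- green_tier_mid (a point): Green round tray (the largest), 150 mm across, rim 14 high, floor 6 thick, loose and upright. Wooden column in its middle 38 across, flat shoulder 64 above the underside, then a brass taper pin 18 high (21 to 10 across). Socket under it, on the axis, 26 across, 22 deep, takes the pin below, so the underside rests on that shoulder. All in mm. Point: on the axis, 41 above the underside (half-way), where the column is gripped. z up
- blue_tier_mid (a point): Blue round tray (the middle), 120 mm across, rim 14 high, floor 6 thick, loose and upright. Wooden column in its middle 38 across, flat shoulder 64 above the underside, then a brass taper pin 18 high (21 to 10 across). Socket under it, on the axis, 26 across, 22 deep, takes the pin below, so the underside rests on that shoulder. All in mm. Point: on the axis, 41 above the underside (half-way), where the column is gripped. z up
- purple_tier_mid (a point): Purple round tray (the smallest), 96 mm across, rim 14 high, floor 6 thick, loose and upright. Wooden column in its middle 38 across, flat shoulder 64 above the underside, then a brass taper pin 18 high (21 to 10 across). Socket under it, on the axis, 26 across, 22 deep, takes the pin below, so the underside rests on that shoulder. All in mm. Point: on the axis, 41 above the underside (half-way), where the column is gripped. z up
- finial_mid (a point): Red top knob of the stand, loose, standing upright on the table: a round post 36 mm across, 60 mm high, straight-sided up to 48 mm and domed above, with a socket 26 mm across, 22 mm deep in its underside for the pin below. Point: on the axis, 30 mm above its underside (half-way). z up
- stand_top (a point): Dark wooden foot of the stand, fixed to the table: a disc 110 mm across, 12 mm high, with a short column 38 mm across in its middle. Point: on the axis at the column's flat shoulder, 36 mm above the table, where the green tray's underside comes to rest; a brass taper pin 18 mm high (21 to 10 mm across) rises from it. z up
- jar: Amber jar with a white cap, 60 mm across, 85 mm high, a loose bystander; origin at the centre of its underside, z up
- tape: Yellow tape roll lying flat, 86 mm across, 30 mm high, a loose bystander; origin at the centre of its underside, z up
Things that resemble listed ones, but are neither listed nor needed, are in the scene too. What is shaped like the part that bears purple_tier_mid but turquoise or white is not meant.

How it is judged:
By the outcome, as a careful person would: the job done as asked, in the order asked, and still so for the second after the job is handed in, with the robot touching nothing.
It also fails if it takes over 115 s, if anything falls off the work surface, if the arm or the gripper's body presses on something with over 40 N, if the wrist force passes 120 N, or if a joint passes its speed limit or range.

### The arm

A 7-joint arm with a two-finger parallel gripper is mounted at the origin on the work surface. World frame = base frame: x ahead of the robot, y to its left, z up, the work surface at z = 0. Lengths are in m, angles in rad, forces in N, time in s.
With the tool pointing down it reaches from about 0.425 to 0.925 m from the base axis. Payload 6.8 kg.
Tool frame: the origin (TCP) lies on the mounting face of the last link; the fingertips stand 173 mm ahead of it and the grasp point (between the pads) lies 155 mm ahead of it; z points along the fingers, y is the line along which they close (so a half turn about z gives the same grasp; the last joint's range is limited). The gripper opens to 85 mm and grips with 20 to 120 N. Pads are 22 mm wide; open, the fingers measure 114 mm over their backs; the gripper's body (76 mm by 85 mm) begins 54 mm behind the grasp point. The pads swing forward as they close: fully open they stand 13 mm farther back than shut.
Start: joints at [1.133, 0.477, 0.022, 1.555, -0.011, 1.109, -0.083], TCP at [0.219, -0.639, 0.405] pointing down, gripper open.
Joint ranges: [-2.96, 2.96], [-0.34, 2.1], [-1.41, 1.46], [0.24, 2.44], [-1.37, 4.51], [0.17, 1.92], [-2.96, 2.96]. Speed limits (rad/s): [2.39, 2.39, 3.14, 3.14, 3.14, 3.14, 3.14].

### API

Orientations are given as a rotation vector (axis times angle).
In Python, from bench import r gives the robot as it stands.
- The arm moves only by the tool carry_out, never from a script. Its argument "moves" is a list of rows, each a list of 5 numbers: the shift along the tool's x, y, z in m, then the turn about the tool's z in rad, then the finger opening in m, from 0 to 0.0854. In form: [[dx, dy, dz, roll, claw], ...]. A call has exactly 8 rows; each row is the pose to reach, as a shift and turn from the pose commanded when the call began, along the tool's axes at that moment; what a row does not reach only later rows make up. A row lasts 1/10 s, in which the tool goes at most 50 mm and 8.59 degrees, less where a joint would pass 70% of its speed; a pose out of reach is approached as far as the arm can. A call with a gripper value outside its range is refused whole. The fingers move at their own pace and stop on an object; "force" is the grip in N (left out, the last holds). Time passes only in rows, so rows that repeat a pose let the fingers close, or fill a call up. It gives the time, the measured TCP pose, the force, the opening and the grip force at its end, in the units of the state.
- r.get_obs(): the state, without advancing time (a new reading comes with each control period).
- r.grab_frame(name): name is "side" or "top"; returns the picture (384x512x3 uint8, red, green, blue); there is no depth.
- r.calibration(name): a dict with "fx", "fy", "cx", "cy" (pixels), "rvec" (rotation vector, rad) and "tvec" (3), from world to camera coordinates, as OpenCV has them. Camera axes: x right, y down, z forward; pixel columns grow to the right and rows downward; lengths in m; the calibration is good to about 2 mm. A picture is of the moment at which its call begins. calibration takes no time and is no camera call.
- r.hand_in(): hands the job in; it is judged then, once.
The state is a dict: "clock": time; "joints": joint angles; "qvel": joint speeds; "tau": joint torques, N m; "tcp_pos": TCP position; "orientation": TCP orientation; "contact_force": force on the tool from outside, world axes, zero at the start; "moment": the same for the moment, N m; "grip_width": finger opening in m; "gripper_force": force on a finger pad.
Only numpy, scipy, OpenCV 4.12 (cv2) and the standard library are available. Lean on these libraries where they do the work, as an engineer would, in place of code of your own. Each camera call takes 0.05 s, during which the arm holds its last target. There are 200 camera calls.

## Working session

There is one attempt and no reset: what is moved stays moved. The work goes in short steps, Python scripts to look and compute and a tool call to move; the robot and the scene stay as the last step left them, time stands still between calls to the robot, and variables do not carry over. Pictures are saved under pics/ and viewed, at most 14 in all, crops included, and the job is handed in when it is done.

Besides the shell and the picture viewer there is one more tool, called after "Request:" by a JSON object that holds its "op" and its "data". carry_out: Moves the arm, as the interface text tells. Its arguments: {"type":"object","properties":{"moves":{"type":"array","items":{"type":"array","items":{"type":"number"}}},"force":{"type":"number"}},"required":["moves"]}

```bash
mkdir -p pics; ls
python3 - <<'E'
from bench import r
import cv2,numpy as np
for n in("side","top"):
    f=r.grab_frame(n); np.save(f"pics/{n}0.npy",f); cv2.imwrite(f"pics/{n}0.png",f[:,:,::-1])
    c=r.calibration(n); R=cv2.Rodrigues(np.array(c["rvec"]))[0]; print(n,c["fx"],c["cx"],c["cy"],"cam",-R.T@np.array(c["tvec"]),"dir",R[2])
o=r.get_obs();print(o["clock"],o["tcp_pos"],o["orientation"],o["grip_width"],o["contact_force"])
E
```

```text
pics
side 359.11109077255077 249.82178762519888 190.9365872329957 cam [0.32423409 0.65925122 0.71472662] dir [ 0.14656421 -0.69705044 -0.70188291]
top 390.92260271898846 257.3689066196308 191.2311302747591 cam [0.2739404  0.00264583 1.10114613] dir [ 0.19503376 -0.01998107 -0.98059298]
0.1 [ 0.21852064 -0.63838676  0.40382099] [-3.09739523e+00 -5.15381711e-01  5.47526219e-04] 0.08498120698789076 [ 0.16639949 -0.50256525  0.00387408]
```

View pics/side0.png

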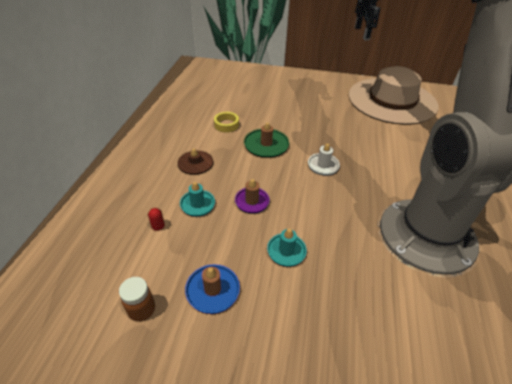

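View pics/top0.png

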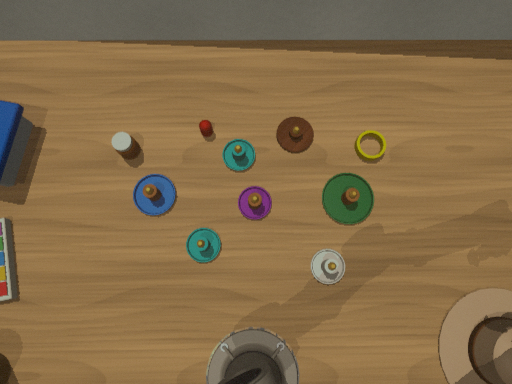

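The side view shows the foot (195,160), green (267,141), purple (252,200), blue (212,288) and the knob (156,218). In the top view they are at foot (295,134), green (348,198), purple (255,203), blue (155,195) and knob (206,128). The jar is at (125,145) and the tape at (371,145).

```bash
cat > h.py <<'E'
from bench import r
import cv2,numpy as np
def cam(n):
    c=r.calibration(n); R=cv2.Rodrigues(np.array(c["rvec"]))[0]
    return c,R,-R.T@np.array(c["tvec"])
def rays(n,px):
    c,R,C=cam(n); px=np.atleast_2d(px).astype(float)
    d=np.c_[(px[:,0]-c["cx"])/c["fx"],(px[:,1]-c["cy"])/c["fy"],np.ones(len(px))]@R
    return C,d
def plane(n,px,z):
    C,d=rays(n,px); return C+d*((z-C[2])/d[:,2])[:,None]
def hsv(f): return cv2.cvtColor(np.ascontiguousarray(f),cv2.COLOR_RGB2HSV)
RNG={"green":((60,120,30),(85,255,200)),"blue":((105,150,60),(120,255,255)),"purple":((130,100,40),(155,255,255)),"red":((0,200,60),(5,255,255)),"red2":((174,150,60),(180,255,255)),"foot":((0,80,20),(14,220,110))}
def blob(f,k,c0,rad=45):
    h=hsv(f); m=cv2.inRange(h,*RNG[k])
    if k=="red": m|=cv2.inRange(h,*RNG["red2"])
    w=np.zeros_like(m); cv2.circle(w,c0,rad,255,-1); m&=w
    cs=cv2.findContours(m,cv2.RETR_EXTERNAL,cv2.CHAIN_APPROX_NONE)[0]
    return max(cs,key=cv2.contourArea)
def disc(n,f,k,c0,z,rad=45):
    h=cv2.convexHull(blob(f,k,c0,rad))[:,0]
    p=plane(n,h,z)[:,:2]
    A=np.c_[2*p,np.ones(len(p))]; s=np.linalg.lstsq(A,(p**2).sum(1),rcond=None)[0]
    return s[:2],np.sqrt(s[2]+s[:2]@s[:2])*2
def tri(ps):
    A=0;b=0
    for n,p in ps:
        C,d=rays(n,p); d=d[0]/np.linalg.norm(d[0]); M=np.eye(3)-np.outer(d,d); A=A+M; b=b+M@C
    return np.linalg.solve(A,b)
E
python3 - <<'E'
from h import *
F={n:np.load(f"pics/{n}0.npy") for n in("side","top")}
P={"green":((348,198),(267,141),.013,35),"blue":((155,195),(212,288),.013,35),"purple":((255,203),(252,200),.013,25),"foot":((295,134),(195,160),.012,27)}
for k,(t,s,z,rad) in P.items():
    for n,c in(("top",t),("side",s)):
        x,d=disc(n,F[n],k,c,z,rad); print(k,n,x.round(4),"diam",round(d,4))
q=[]
for n,c in(("top",(206,128)),("side",(156,218))):
    b=blob(F[n],"red",c,20); m=cv2.moments(b); p=(m["m10"]/m["m00"],m["m01"]/m["m00"]); q.append((n,p)); print(p,m["m00"])
print("red",tri(q),[plane(n,p,.03)[0].round(4) for n,p in q])
# pin tops: brass topmost zoom
o=[]
for n,c in [(n,P[k][i]) for i,n in enumerate(("top","side")) for k in P]:
    x,y=c; o.append(cv2.resize(F[n][y-35:y+25,x-30:x+30],(195,195),interpolation=cv2.INTER_CUBIC))
cv2.imwrite("pics/z.png",np.vstack([np.hstack(o[:4]),np.hstack(o[4:])])[:,:,::-1])
E
```

```text
green top [ 0.4178 -0.2863] diam 0.0149
green side [ 0.4683 -0.2691] diam 0.1384
blue top [0.4838 0.2698] diam 0.1101
blue side [0.4849 0.2749] diam 0.1139
purple top [ 0.4585 -0.0103] diam 0.0921
purple side [ 0.4581 -0.0061] diam 0.0924
foot top [ 0.6602 -0.1309] diam 0.1084
foot side [ 0.6594 -0.1216] diam 0.1084
(204.24464831804278, 124.4617737003058) 54.5
(157.14373088685014, 221.3302752293578) 109.0
red [0.68002624 0.13110327 0.0227611 ] [array([0.6849, 0.1315, 0.03  ]), array([0.6684, 0.1377, 0.03  ])]
```

View pics/z.png

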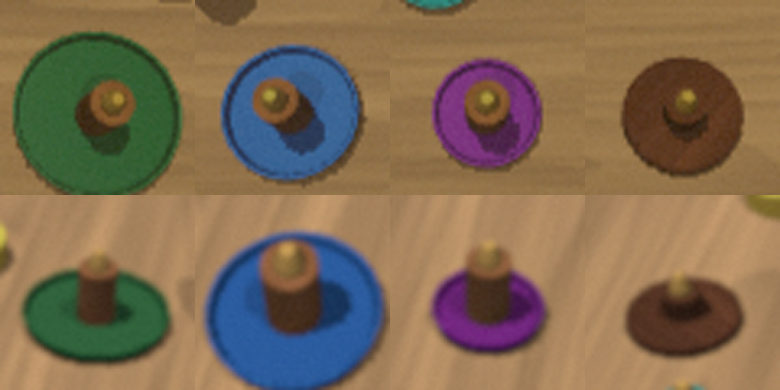

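The crops show all four pins clearly: the pin tips in the top row and the column shoulders in the side row. The green mask has the wrong hue range, so I'll fix it and cross-check the discs against the pin tips.

```bash
sed -i 's/"green":((60,120,30),(85,255,200))/"green":((50,90,20),(90,255,200))/; s/"blue":((105,150,60)/"blue":((100,110,40)/; s/"red":((0,200,60)/"red":((0,185,30)/; s/(174,150,60)/(172,150,30)/' h.py
python3 - <<'E'
from h import *
F={n:np.load(f"pics/{n}0.npy") for n in("side","top")}
P={"green":((348,198),(267,141),.013,35),"blue":((155,195),(212,288),.013,35)}
for k,(t,s,z,rad) in P.items():
    for n,c in(("top",t),("side",s)):
        x,d=disc(n,F[n],k,c,z,rad); print(k,n,x.round(4),"diam",round(d,4))
T={"green":((353.7,193.2),(266.8,126),.08),"blue":((147.5,189.8),(210.5,268.5),.08),"purple":((254.8,198.2),(252.5,180),.08),"foot":((296.1,129.2),(194,150),.052)}
for k,(t,s,z) in T.items(): print(k,plane("top",t,z)[0].round(4),plane("side",s,z)[0].round(4),tri([("top",t),("side",s)]).round(4))
q=[]
for n,c in(("top",(206,128)),("side",(156,218))):
    b=blob(F[n],"red",c,20); print("red",cv2.minAreaRect(b),cv2.contourArea(b)); p=cv2.minAreaRect(b)[0]; q.append((n,p))
print(tri(q),[plane(n,p,.03)[0].round(4) for n,p in q])
E
```

```text
green top [ 0.4691 -0.2754] diam 0.1458
green side [ 0.4683 -0.2693] diam 0.1434
blue top [0.4854 0.2728] diam 0.1169
blue side [0.4848 0.2745] diam 0.1162
green [ 0.4691 -0.2756  0.08  ] [ 0.468  -0.2619  0.08  ] [ 0.471  -0.2788  0.0685]
blue [0.4838 0.2732 0.08  ] [0.486 0.27  0.08 ] [0.4841 0.2723 0.0837]
purple [ 0.4583 -0.0111  0.08  ] [ 0.4588 -0.0122  0.08  ] [ 0.4583 -0.0111  0.0811]
foot [ 0.6606 -0.1308  0.052 ] [ 0.6613 -0.1294  0.052 ] [ 0.6615 -0.131   0.0506]
red ((204.5, 125.0), (10.0, 9.0), 90.0) 63.0
red ((155.69265747070312, 218.64222717285156), (20.593265533447266, 12.068611145019531), 73.3007583618164) 199.5
[0.6793048  0.13000677 0.0303074 ] [array([0.6833, 0.1307, 0.03  ]), array([0.6754, 0.1303, 0.03  ])]
```

Request:
{"op": "carry_out", "data": {"moves": [[0.354,-0.262,0.075,0.33,0.085],[0.354,-0.262,0.075,0.33,0.085],[0.354,-0.262,0.075,0.33,0.085],[0.354,-0.262,0.075,0.33,0.085],[0.354,-0.262,0.075,0.33,0.085],[0.354,-0.262,0.075,0.33,0.085],[0.354,-0.262,0.075,0.33,0.085],[0.354,-0.262,0.075,0.33,0.085]], "force": 40}}

```text
clock: 0.9
tcp_pos: [0.4432, -0.3122, 0.3372]
orientation: [-3.142, 0.001, 0.0]
contact_force: [0.4, -0.4, -0.3]
grip_width: 0.0852
gripper_force: 0.0
```

Request:
{"op": "carry_out", "data": {"moves": [[0.026,-0.036,0.02,0,0.085],[0.026,-0.036,0.02,0,0.085],[0.026,-0.036,0.02,0,0.085],[0.026,-0.036,0.02,0,0.085],[0.026,-0.036,0.02,0,0.085],[0.026,-0.036,0.02,0,0.085],[0.026,-0.036,0.02,0,0.085],[0.026,-0.036,0.02,0,0.085]]}}

```text
clock: 1.7
tcp_pos: [0.4683, -0.2785, 0.3177]
orientation: [3.141, -0.002, 0.0]
contact_force: [-0.6, 0.6, 0.1]
grip_width: 0.0848
gripper_force: 0.0
```

Request:
{"op": "carry_out", "data": {"moves": [[0.001,-0.003,0.04,0,0.085],[0.001,-0.003,0.08,0,0.085],[0.001,-0.003,0.11,0,0.085],[0.001,-0.003,0.122,0,0.085],[0.001,-0.003,0.122,0,0.085],[0.001,-0.003,0.122,0,0.06],[0.001,-0.003,0.122,0,0.03],[0.001,-0.003,0.122,0,0.03]]}}

```text
clock: 2.5
tcp_pos: [0.4701, -0.2754, 0.197]
orientation: [3.14, -0.0, 0.004]
contact_force: [0.5, 0.8, 0.3]
grip_width: 0.0437
gripper_force: 0.0
```

Request:
{"op": "carry_out", "data": {"moves": [[0,0,0,0,0.03],[0,0,0,0,0.03],[0,0,0,0,0.03],[0,0,0,0,0.03],[0,0,-0.01,0,0.03],[0,0,-0.025,0,0.03],[0,0,-0.05,0,0.03],[0,0,-0.07,0,0.03]]}}

```text
clock: 3.3
tcp_pos: [0.4692, -0.2749, 0.267]
orientation: [-3.142, 0.0, 0.0]
contact_force: [0.2, -0.9, -3.8]
grip_width: 0.037
gripper_force: 40.7
```

Request:
{"op": "carry_out", "data": {"moves": [[0.01,-0.008,-0.01,0,0.03],[0.035,-0.026,-0.02,0,0.03],[0.07,-0.053,-0.03,0,0.03],[0.105,-0.079,-0.03,0,0.03],[0.14,-0.105,-0.03,0,0.03],[0.17,-0.127,-0.03,0,0.03],[0.187,-0.14,-0.03,0,0.03],[0.192,-0.144,-0.03,0,0.03]], "force": 60}}

```text
clock: 4.1
tcp_pos: [0.6636, -0.1266, 0.295]
orientation: [-3.139, -0.008, -0.001]
contact_force: [-0.0, 0.4, -4.5]
grip_width: 0.037
gripper_force: 60.6
```

Run:
```python
from h import *
o=[]
for n in("top","side"):
    f=r.grab_frame(n); np.save(f"pics/{n}1.npy",f); o.append(f[60:240,150:400])
cv2.imwrite("pics/a.png",np.hstack(o)[:,:,::-1])
o=r.get_obs();print(o["clock"],o["tcp_pos"],o["orientation"],o["grip_width"],o["contact_force"])
```

```text
4.2 [ 0.6618714  -0.12940235  0.29486636] [-3.14088589e+00 -3.15143430e-03  1.77284359e-03] 0.03638076867129982 [-0.85337782 -0.25248998 -3.40117642]
```

View pics/a.png

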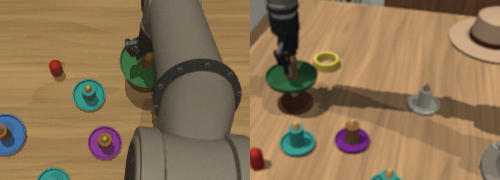

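The side view shows the green tray held level above the foot at about (290,75) in the right half. Now lowering it.

Request:
{"op": "carry_out", "data": {"moves": [[0,0,0.01,0,0.03],[0,0,0.02,0,0.03],[0,0,0.03,0,0.03],[0,0,0.037,0,0.03],[0,0,0.043,0,0.03],[0,0,0.048,0,0.03],[0,0,0.052,0,0.03],[0,0,0.055,0,0.03]]}}

```text
clock: 5.0
tcp_pos: [0.6616, -0.1311, 0.2403]
orientation: [3.142, -0.0, 0.0]
contact_force: [-0.1, -0.4, -4.2]
grip_width: 0.0363
gripper_force: 60.6
```

Request:
{"op": "carry_out", "data": {"moves": [[0,0,0.001,0,0.03],[0,0,0.003,0,0.03],[0,0,0.004,0,0.03],[0,0,0.005,0,0.03],[0,0,0.006,0,0.03],[0,0,0.007,0,0.03],[0,0,0.008,0,0.03],[0,0,0.008,0,0.03]]}}

```text
clock: 5.8
tcp_pos: [0.6616, -0.1311, 0.2332]
orientation: [3.142, -0.0, 0.0]
contact_force: [-2.6, 0.6, 1.8]
grip_width: 0.0366
gripper_force: 61.3
```

Request:
{"op": "carry_out", "data": {"moves": [[0,0,0.001,0,0.03],[0,0,0.001,0,0.03],[0,0,0.001,0,0.03],[0,0,0.001,0,0.03],[0,0,0.001,0,0.03],[0,0,0.001,0,0.03],[0,0,0.001,0,0.03],[0,0,0.001,0,0.03]]}}

```text
clock: 6.6
tcp_pos: [0.6616, -0.1311, 0.2331]
orientation: [3.141, -0.0, 0.001]
contact_force: [-5.2, -0.2, 9.1]
grip_width: 0.0372
gripper_force: 62.0
```

Request:
{"op": "carry_out", "data": {"moves": [[-0.001,0,0,0,0.03],[-0.001,0,0,0,0.03],[-0.002,0,0,0,0.03],[-0.002,0,0,0,0.03],[-0.002,0,0,0,0.03],[-0.002,0,0,0,0.03],[-0.002,0,0,0,0.03],[-0.002,0,0,0,0.03]]}}

```text
clock: 7.4
tcp_pos: [0.6608, -0.131, 0.2331]
orientation: [3.141, -0.0, 0.006]
contact_force: [-0.0, 1.1, 6.4]
grip_width: 0.037
gripper_force: 61.6
```

Request:
{"op": "carry_out", "data": {"moves": [[-0.001,0,0.001,0,0.03],[-0.002,0,0.001,0,0.03],[-0.002,0,0.001,0,0.03],[-0.002,0,0.001,0,0.03],[-0.002,0,0.001,0,0.03],[-0.002,0,0.001,0,0.03],[-0.002,0,0.001,0,0.03],[-0.002,0,0.001,0,0.03]]}}

```text
clock: 8.2
tcp_pos: [0.66, -0.131, 0.2331]
orientation: [3.141, -0.0, 0.013]
contact_force: [3.0, -0.1, 8.7]
grip_width: 0.037
gripper_force: 61.9
```

Request:
{"op": "carry_out", "data": {"moves": [[0.001,0,-0.001,0,0.05],[0.001,0,-0.001,0,0.085],[0.001,0,-0.001,0,0.085],[0.001,0,-0.001,0,0.085],[0.001,0,-0.015,0,0.085],[0.001,0,-0.045,0,0.085],[0.001,0,-0.085,0,0.085],[0.001,0,-0.12,0,0.085]]}}

```text
clock: 9.0
tcp_pos: [0.6585, -0.1311, 0.3532]
orientation: [3.142, -0.001, 0.001]
contact_force: [-0.5, 0.1, -0.1]
grip_width: 0.0853
gripper_force: 0.0
```

Request:
{"op": "carry_out", "data": {"moves": [[-0.015,-0.033,0,0,0.085],[-0.035,-0.079,0,0,0.085],[-0.053,-0.121,0,0,0.085],[-0.071,-0.163,0,0,0.085],[-0.089,-0.205,0,0,0.085],[-0.107,-0.247,0,0,0.085],[-0.126,-0.289,0,0,0.085],[-0.143,-0.33,0,0,0.085]]}}

```text
clock: 9.8
tcp_pos: [0.5145, 0.2005, 0.3518]
orientation: [-3.141, 0.0, -0.002]
contact_force: [0.6, 0.4, -0.3]
grip_width: 0.085
gripper_force: 0.0
```

Run:
```python
from h import *
F={}
for n in("top","side"):
    f=F[n]=r.grab_frame(n); np.save(f"pics/{n}2.npy",f)
o=[cv2.resize(F["top"][90:180,250:350],(390,351),interpolation=cv2.INTER_CUBIC),cv2.resize(F["side"][100:190,145:245],(390,351),interpolation=cv2.INTER_CUBIC)]
cv2.imwrite("pics/b.png",np.hstack(o)[:,:,::-1])
for n,c in(("top",(300,134)),("side",(194,145))):
    x,d=disc(n,F[n],"green",c,.049,40); print(n,x,d)
o=r.get_obs();print(o["clock"],o["tcp_pos"],o["orientation"],o["contact_force"])
```

```text
top [ 0.66007581 -0.13096851] 0.14581903752974296
side [ 0.70339148 -0.10209912] 0.05761184895400582
9.9 [0.51256412 0.20587788 0.35190872] [-3.13760188e+00 -1.62888448e-02 -2.66424660e-04] [ 0.4165735  -0.02149232  0.46318046]
```

View pics/b.png

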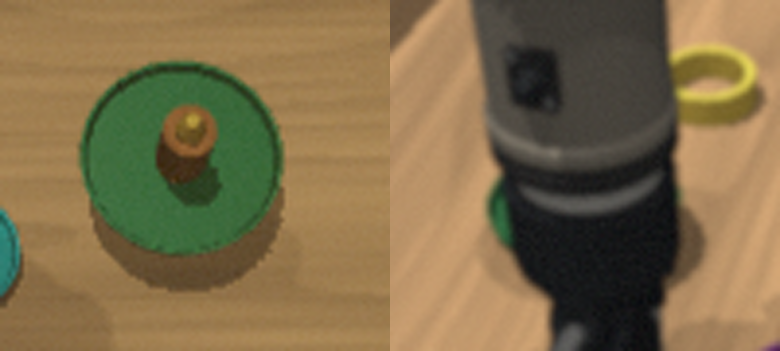

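Green sits level on the foot, centred at (0.660, -0.131). Next is blue.

Request:
{"op": "carry_out", "data": {"moves": [[-0.015,-0.036,0.01,0,0.085],[-0.028,-0.065,0.03,0,0.085],[-0.031,-0.074,0.05,0,0.085],[-0.031,-0.074,0.05,0,0.085],[-0.031,-0.074,0.05,0,0.085],[-0.031,-0.074,0.05,0,0.085],[-0.031,-0.074,0.05,0,0.085],[-0.031,-0.074,0.05,0,0.085]]}}

```text
clock: 10.7
tcp_pos: [0.4853, 0.2722, 0.3014]
orientation: [-3.141, 0.003, -0.002]
contact_force: [-0.5, -0.4, -0.8]
grip_width: 0.0849
gripper_force: 0.0
```

Run:
```python
from h import *
F=np.load("pics/top2.npy"); C={}
print(plane("top",(299.5,121.3),.116))
o=r.get_obs();print(o["clock"],o["tcp_pos"],o["orientation"],o["contact_force"])
```

```text
[[ 0.65912944 -0.13252384  0.116     ]]
10.7 [0.48527996 0.27224262 0.30139888] [-3.14115971e+00  2.69378679e-03 -2.12009267e-03] [-0.46032336 -0.39545742 -0.75133593]
```

Request:
{"op": "carry_out", "data": {"moves": [[0,0,0.04,0,0.085],[0,0,0.075,0,0.085],[0,0,0.097,0,0.085],[0,0,0.105,0,0.085],[0,0,0.105,0,0.085],[0,0,0.105,0,0.06],[0,0,0.105,0,0.03],[0,0,0.105,0,0.03]]}}

```text
clock: 11.5
tcp_pos: [0.4851, 0.2732, 0.1968]
orientation: [-3.14, 0.0, -0.003]
contact_force: [0.3, 0.6, 0.4]
grip_width: 0.0432
gripper_force: 0.0
```

Request:
{"op": "carry_out", "data": {"moves": [[0,0,0,0,0.03],[0,0,0,0,0.03],[0,0,0,0,0.03],[0,0,-0.01,0,0.03],[0,0,-0.03,0,0.03],[0,0,-0.065,0,0.03],[0,0,-0.105,0,0.03],[0,0,-0.14,0,0.03]]}}

```text
clock: 12.3
tcp_pos: [0.4844, 0.2728, 0.3379]
orientation: [-3.141, 0.0, -0.001]
contact_force: [0.5, 0.8, -2.6]
grip_width: 0.0368
gripper_force: 60.3
```

Request:
{"op": "carry_out", "data": {"moves": [[0.01,0.022,-0.006,0,0.03],[0.027,0.062,-0.012,0,0.03],[0.045,0.104,-0.012,0,0.03],[0.063,0.146,-0.012,0,0.03],[0.081,0.188,-0.012,0,0.03],[0.099,0.23,-0.012,0,0.03],[0.118,0.272,-0.012,0,0.03],[0.135,0.312,-0.012,0,0.03]]}}

```text
clock: 13.1
tcp_pos: [0.6198, -0.0412, 0.3482]
orientation: [3.142, -0.001, 0.0]
contact_force: [0.9, -0.4, -1.3]
grip_width: 0.0369
gripper_force: 60.4
```

Request:
{"op": "carry_out", "data": {"moves": [[0.015,0.034,0,0,0.03],[0.028,0.065,0,0,0.03],[0.036,0.083,0,0,0.03],[0.04,0.091,0,0,0.03],[0.04,0.092,0,0,0.03],[0.04,0.092,0,0,0.03],[0.04,0.092,0,0,0.03],[0.04,0.092,0,0,0.03]]}}

```text
clock: 13.9
tcp_pos: [0.6594, -0.1294, 0.3477]
orientation: [-3.141, -0.003, 0.0]
contact_force: [-0.1, 0.8, -2.9]
grip_width: 0.0369
gripper_force: 60.4
```

Run:
```python
from h import *
f=r.grab_frame("side"); cv2.imwrite("pics/c.png",cv2.resize(f[60:190,100:260],None,fx=4,fy=4,interpolation=cv2.INTER_CUBIC)[:,:,::-1])
o=r.get_obs();print(o["clock"],o["tcp_pos"],o["orientation"],o["contact_force"])
```

```text
13.95 [ 0.65947129 -0.12974675  0.34769203] [-3.14111850e+00 -2.47478223e-03  1.16433602e-05] [-0.90163694 -0.31977193 -1.97742375]
```

View pics/c.png

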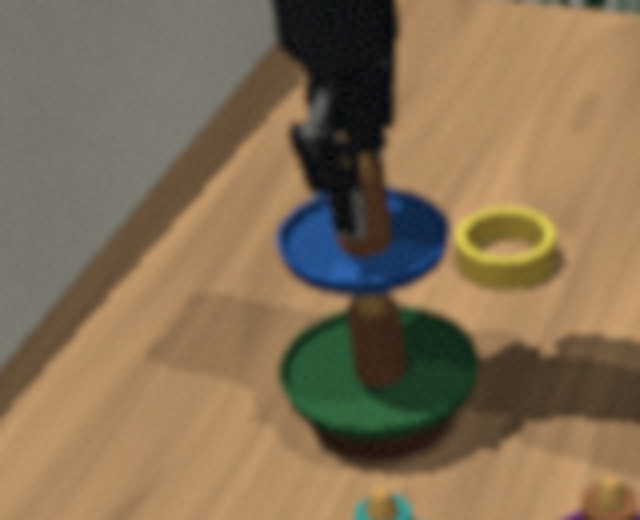

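The side view shows blue held level over the green pin (about (370,300) in the crop). Lowering it.

Request:
{"op": "carry_out", "data": {"moves": [[0,0.001,0.008,0,0.03],[0,0.001,0.016,0,0.03],[0,0.001,0.024,0,0.03],[0,0.001,0.03,0,0.03],[0,0.001,0.035,0,0.03],[0,0.001,0.039,0,0.03],[0,0.001,0.042,0,0.03],[0,0.001,0.044,0,0.03]]}}

```text
clock: 14.75
tcp_pos: [0.6596, -0.1321, 0.3034]
orientation: [3.142, -0.0, 0.0]
contact_force: [-1.0, 0.1, -0.7]
grip_width: 0.0366
gripper_force: 60.5
```

Request:
{"op": "carry_out", "data": {"moves": [[0,0,0.001,0,0.03],[0,0,0.002,0,0.03],[0,0,0.003,0,0.03],[0,0,0.004,0,0.03],[0,0,0.005,0,0.03],[0,0,0.006,0,0.03],[0,0,0.007,0,0.03],[0,0,0.007,0,0.03]]}}

```text
clock: 15.55
tcp_pos: [0.6597, -0.1321, 0.297]
orientation: [3.142, -0.0, 0.001]
contact_force: [-0.7, -0.2, 0.3]
grip_width: 0.0368
gripper_force: 60.6
```

Request:
{"op": "carry_out", "data": {"moves": [[0,0,0.001,0,0.03],[0,0,0.001,0,0.03],[0,0,0.002,0,0.03],[0,0,0.002,0,0.03],[0,0,0.002,0,0.03],[0,0,0.002,0,0.03],[0,0,0.002,0,0.03],[0,0,0.002,0,0.03]]}}

```text
clock: 16.35
tcp_pos: [0.6599, -0.1321, 0.2969]
orientation: [3.141, -0.001, 0.003]
contact_force: [-5.0, 0.9, 12.2]
grip_width: 0.0368
gripper_force: 61.6
```

Seated: the TCP is 64 mm above the green seat and the load rose sharply. Releasing and going for purple.

Request:
{"op": "carry_out", "data": {"moves": [[0,0,-0.002,0,0.05],[0,0,-0.002,0,0.085],[0,0,-0.002,0,0.085],[0,0,-0.002,0,0.085],[0,0,-0.015,0,0.085],[0,0,-0.045,0,0.085],[0,0,-0.08,0,0.085],[0,0,-0.11,0,0.085]]}}

```text
clock: 17.15
tcp_pos: [0.6597, -0.1321, 0.4072]
orientation: [3.141, -0.0, 0.002]
contact_force: [0.6, -0.4, -0.5]
grip_width: 0.0852
gripper_force: 0.0
```

Request:
{"op": "carry_out", "data": {"moves": [[-0.02,-0.012,0,0,0.085],[-0.055,-0.033,0,0,0.085],[-0.095,-0.057,0,0,0.085],[-0.135,-0.081,0.02,0,0.085],[-0.17,-0.102,0.05,0,0.085],[-0.195,-0.117,0.08,0,0.085],[-0.202,-0.121,0.1,0,0.085],[-0.202,-0.121,0.1,0,0.085]]}}

```text
clock: 17.95
tcp_pos: [0.4557, -0.0104, 0.3033]
orientation: [3.141, 0.003, -0.007]
contact_force: [-0.7, -0.9, 0.2]
grip_width: 0.085
gripper_force: 0.0
```

Run:
```python
from h import *
f=r.grab_frame("top"); cv2.imwrite("pics/d.png",cv2.resize(f[70:240,150:400],None,fx=3,fy=3,interpolation=cv2.INTER_CUBIC)[:,:,::-1])
print(disc("top",f,"blue",(300,118),.113,35))
o=r.get_obs();print(o["clock"],o["tcp_pos"],o["orientation"],o["contact_force"])
```

```text
(array([ 0.65968355, -0.13190463]), np.float64(0.11787963771032695))
18.0 [ 0.45741604 -0.01090798  0.30476951] [ 3.14136522e+00  9.20861818e-04 -1.58979272e-03] [-0.53984029  0.91472553  0.70650704]
```

View pics/d.png

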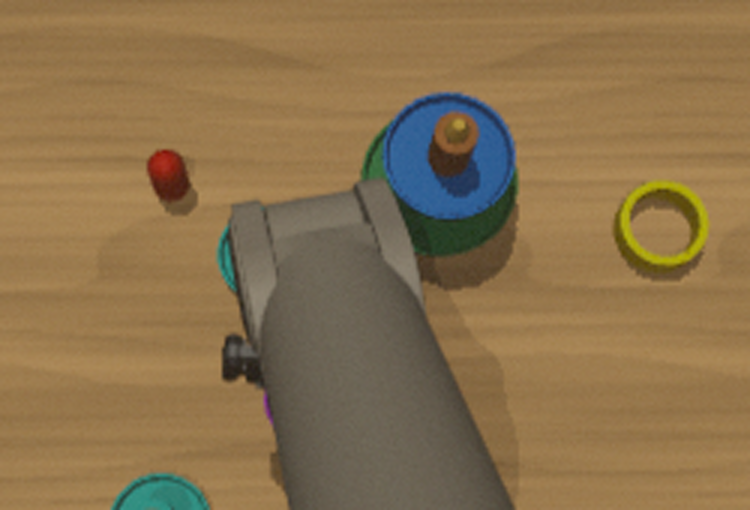

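Blue is concentric on green at (0.660, -0.132). Now gripping purple.

Request:
{"op": "carry_out", "data": {"moves": [[0.001,0,0.04,0,0.085],[0.001,0,0.075,0,0.085],[0.001,0,0.1,0,0.085],[0.001,0,0.109,0,0.085],[0.001,0,0.109,0,0.085],[0.001,0,0.109,0,0.06],[0.001,0,0.109,0,0.03],[0.001,0,0.109,0,0.03]]}}

```text
clock: 18.8
tcp_pos: [0.4592, -0.0111, 0.1967]
orientation: [-3.141, 0.001, -0.004]
contact_force: [-0.3, 0.5, 0.1]
grip_width: 0.0436
gripper_force: 0.0
```

Request:
{"op": "carry_out", "data": {"moves": [[0,0,0,0,0.03],[0,0,0,0,0.03],[0,0,0,0,0.03],[0,0,-0.01,0,0.03],[0,0,-0.03,0,0.03],[0,0,-0.07,0,0.03],[0,0,-0.11,0,0.03],[0,0,-0.15,0,0.03]]}}

```text
clock: 19.6
tcp_pos: [0.4579, -0.0111, 0.3476]
orientation: [-3.142, 0.0, 0.001]
contact_force: [1.1, -0.3, -3.0]
grip_width: 0.0364
gripper_force: 60.4
```

Request:
{"op": "carry_out", "data": {"moves": [[0,0,-0.03,0,0.03],[0.015,0.009,-0.055,0,0.03],[0.045,0.027,-0.065,0,0.03],[0.08,0.048,-0.065,0,0.03],[0.115,0.069,-0.065,0,0.03],[0.15,0.09,-0.065,0,0.03],[0.18,0.108,-0.065,0,0.03],[0.196,0.117,-0.065,0,0.03]]}}

```text
clock: 20.4
tcp_pos: [0.6558, -0.1302, 0.4105]
orientation: [3.141, -0.003, -0.0]
contact_force: [-0.4, 0.2, -2.7]
grip_width: 0.0368
gripper_force: 60.4
```

Request:
{"op": "carry_out", "data": {"moves": [[0.004,0.003,0,0,0.03],[0.006,0.004,0,0,0.03],[0.006,0.004,0,0,0.03],[0.006,0.004,0.004,0,0.03],[0.006,0.004,0.01,0,0.03],[0.006,0.004,0.015,0,0.03],[0.006,0.004,0.018,0,0.03],[0.006,0.004,0.02,0,0.03]]}}

```text
clock: 21.2
tcp_pos: [0.6604, -0.132, 0.39]
orientation: [-3.141, 0.0, 0.001]
contact_force: [-0.5, -0.5, -2.2]
grip_width: 0.0368
gripper_force: 60.4
```

Run:
```python
from h import *
f=r.grab_frame("side"); cv2.imwrite("pics/e.png",cv2.resize(f[40:190,100:260],None,fx=3.5,fy=3.5,interpolation=cv2.INTER_CUBIC)[:,:,::-1])
o=r.get_obs();print(o["clock"],o["tcp_pos"],o["orientation"],o["contact_force"])
```

```text
21.25 [ 0.66038924 -0.1320047   0.38978483] [-3.14146600e+00  1.65370445e-04  1.52910264e-03] [-0.31487473 -0.19110371 -2.75914899]
```

View pics/e.png

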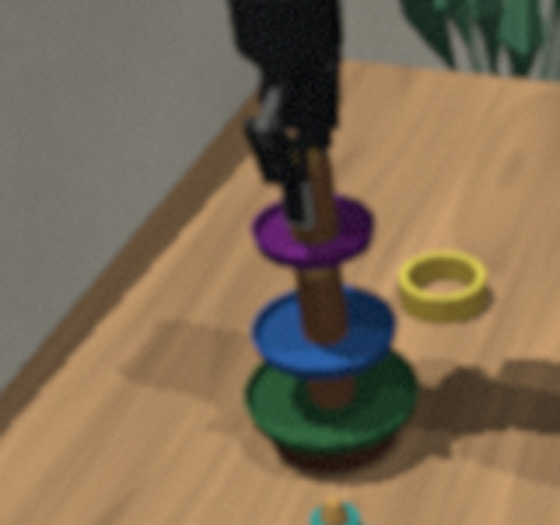

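Purple is level just above the blue column (crop (320,250)). The seat should be at TCP z ≈ 0.361, so I'll lower 29 mm.

Request:
{"op": "carry_out", "data": {"moves": [[0,0,0.006,0,0.03],[0,0,0.011,0,0.03],[0,0,0.015,0,0.03],[0,0,0.018,0,0.03],[0,0,0.02,0,0.03],[0,0,0.022,0,0.03],[0,0,0.023,0,0.03],[0,0,0.024,0,0.03]]}}

```text
clock: 22.05
tcp_pos: [0.6606, -0.1321, 0.3666]
orientation: [3.142, -0.0, 0.0]
contact_force: [-0.6, 0.3, -1.8]
grip_width: 0.0367
gripper_force: 60.4
```

Request:
{"op": "carry_out", "data": {"moves": [[0,0,0.001,0,0.03],[0,0,0.002,0,0.03],[0,0,0.003,0,0.03],[0,0,0.004,0,0.03],[0,0,0.005,0,0.03],[0,0,0.006,0,0.03],[0,0,0.006,0,0.03],[0,0,0.006,0,0.03]]}}

```text
clock: 22.85
tcp_pos: [0.6607, -0.1321, 0.3609]
orientation: [3.142, -0.0, 0.001]
contact_force: [-0.8, 0.4, 0.7]
grip_width: 0.0371
gripper_force: 60.6
```

Request:
{"op": "carry_out", "data": {"moves": [[0,0,0.001,0,0.03],[0,0,0.001,0,0.03],[0,0,0.002,0,0.03],[0,0,0.002,0,0.03],[0,0,0.002,0,0.03],[0,0,0.002,0,0.03],[0,0,0.002,0,0.03],[0,0,0.002,0,0.03]]}}

```text
clock: 23.65
tcp_pos: [0.661, -0.1321, 0.3609]
orientation: [3.141, -0.0, 0.004]
contact_force: [-2.5, 0.1, 11.3]
grip_width: 0.0369
gripper_force: 61.4
```

Request:
{"op": "carry_out", "data": {"moves": [[0,0,-0.002,0,0.05],[0,0,-0.002,0,0.085],[0,0,-0.002,0,0.085],[0,0,-0.002,0,0.085],[0,0,-0.015,0,0.085],[0,0,-0.045,0,0.085],[0,0,-0.08,0,0.085],[0,0,-0.11,0,0.085]]}}

```text
clock: 24.45
tcp_pos: [0.6606, -0.1321, 0.4713]
orientation: [3.141, -0.0, 0.002]
contact_force: [0.5, 0.0, 0.6]
grip_width: 0.0848
gripper_force: 0.0
```

Request:
{"op": "carry_out", "data": {"moves": [[0.002,-0.025,0,0,0.085],[0.005,-0.065,0,0,0.085],[0.008,-0.105,0,0,0.085],[0.011,-0.145,0.02,0,0.085],[0.014,-0.185,0.05,0,0.085],[0.017,-0.225,0.09,0,0.085],[0.019,-0.25,0.13,0,0.085],[0.019,-0.262,0.16,0,0.085]]}}

```text
clock: 25.25
tcp_pos: [0.679, 0.1338, 0.3073]
orientation: [-3.14, -0.006, 0.001]
contact_force: [0.5, 0.3, 0.2]
grip_width: 0.0851
gripper_force: 0.0
```

Request:
{"op": "carry_out", "data": {"moves": [[0,0,0,0,0.085],[0,0,0,0,0.085],[0,0,0,0,0.085],[0,0,0,0,0.085],[0,0,0,0,0.085],[0,0,0,0,0.085],[0,0,0,0,0.085],[0,0,0,0,0.085]]}}

```text
clock: 26.05
tcp_pos: [0.6796, 0.1298, 0.3087]
orientation: [-3.142, 0.001, -0.0]
contact_force: [-0.2, -0.1, 0.2]
grip_width: 0.085
gripper_force: 0.0
```

Run:
```python
from h import *
F={n:r.grab_frame(n) for n in("top","side")}
o=[cv2.resize(F["top"][60:180,170:330],(400,300),interpolation=cv2.INTER_CUBIC),cv2.resize(F["side"][100:250,90:290],(400,300),interpolation=cv2.INTER_CUBIC)]
cv2.imwrite("pics/f.png",np.hstack(o)[:,:,::-1])
try: print(disc("top",F["top"],"purple",(300,112),.177,35))
except Exception as e: print(e)
o=r.get_obs();print(o["clock"],o["tcp_pos"],o["orientation"],o["contact_force"])
```

```text
(array([ 0.65911779, -0.13208676]), np.float64(0.09396594153416503))
26.15 [0.67960411 0.12992531 0.30854106] [-3.14158576e+00  2.85240341e-04  9.07829028e-05] [-0.318799   -0.84914798 -0.44529483]
```

View pics/f.png

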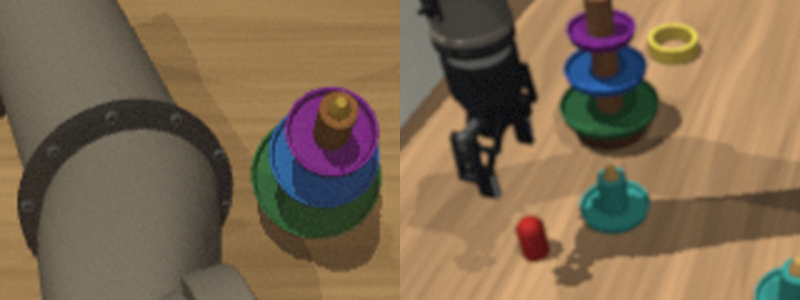

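Stack of three is level. Knob x is the least certain (±4 mm), so I'll re-measure it with a wider red mask.

Run:
```python
from h import *
q=[]
for n,c in(("top",(206,128)),("side",(156,218))):
    f=np.load(f"pics/{n}0.npy").astype(int); m=((f[...,0]>2.2*f[...,1])&(f[...,0]>45)).astype(np.uint8)
    w=np.zeros_like(m); cv2.circle(w,c,18,1,-1); m&=w
    b=max(cv2.findContours(m,0,1)[0],key=cv2.contourArea); h=cv2.minAreaRect(b); mm=cv2.moments(m,True)
    p=(mm["m10"]/mm["m00"],mm["m01"]/mm["m00"]); print(n,h,p,mm["m00"]); q.append((n,p))
print(tri(q),[plane(n,p,.03)[0].round(4) for n,p in q])
```

```text
top ((205.70689392089844, 127.51725006103516), (15.227017402648926, 11.327415466308594), 68.19859313964844) (205.21476510067114, 127.29530201342281) 149.0
side ((155.80189514160156, 218.55661010742188), (21.290884017944336, 12.499810218811035), 74.05460357666016) (155.80566801619435, 218.73684210526315) 247.0
[0.67667259 0.12873496 0.02774037] [array([0.6763, 0.1286, 0.03  ]), array([0.675 , 0.1305, 0.03  ])]
```

Request:
{"op": "carry_out", "data": {"moves": [[-0.0035,0.001,0.04,0,0.085],[-0.0035,0.001,0.08,0,0.085],[-0.0035,0.001,0.11,0,0.085],[-0.0035,0.001,0.123,0,0.085],[-0.0035,0.001,0.123,0,0.085],[-0.0035,0.001,0.123,0,0.085],[-0.0035,0.001,0.123,0,0.06],[-0.0035,0.001,0.123,0,0.045]]}}

```text
clock: 26.95
tcp_pos: [0.6769, 0.1291, 0.1874]
orientation: [-3.141, 0.001, -0.005]
contact_force: [0.4, -0.2, -0.4]
grip_width: 0.0588
gripper_force: 0.0
```

Request:
{"op": "carry_out", "data": {"moves": [[0,0,0,0,0.03],[0,0,0,0,0.03],[0,0,0,0,0.03],[0,0,0,0,0.03],[0,0,-0.01,0,0.03],[0,0,-0.03,0,0.03],[0,0,-0.06,0,0.03],[0,0,-0.09,0,0.03]], "force": 50}}

```text
clock: 27.75
tcp_pos: [0.6758, 0.1289, 0.2764]
orientation: [3.141, -0.0, -0.002]
contact_force: [0.2, 1.1, -0.2]
grip_width: 0.035
gripper_force: 49.9
```

Request:
{"op": "carry_out", "data": {"moves": [[0,0,-0.03,0,0.03],[0,0,-0.07,0,0.03],[0,0,-0.115,0,0.03],[0,0.005,-0.155,0,0.03],[-0.001,0.025,-0.18,0,0.03],[-0.003,0.055,-0.185,0,0.03],[-0.005,0.09,-0.185,0,0.03],[-0.008,0.125,-0.185,0,0.03]]}}

```text
clock: 28.55
tcp_pos: [0.6676, 0.0029, 0.4615]
orientation: [-3.142, -0.001, -0.001]
contact_force: [0.3, 0.3, -0.1]
grip_width: 0.0346
gripper_force: 49.9
```

Request:
{"op": "carry_out", "data": {"moves": [[-0.002,0.035,0,0,0.03],[-0.004,0.07,0,0,0.03],[-0.006,0.1,0,0,0.03],[-0.007,0.122,0,0,0.03],[-0.008,0.133,0,0,0.03],[-0.008,0.136,0,0,0.03],[-0.008,0.136,0,0,0.03],[-0.008,0.136,0,0,0.03]]}}

```text
clock: 29.35
tcp_pos: [0.6603, -0.1301, 0.4606]
orientation: [-3.141, -0.004, -0.0]
contact_force: [0.4, 0.9, -0.8]
grip_width: 0.0348
gripper_force: 49.9
```

Run:
```python
from h import *
f=r.grab_frame("side"); cv2.imwrite("pics/g.png",cv2.resize(f[20:170,100:260],None,fx=3.5,fy=3.5,interpolation=cv2.INTER_CUBIC)[:,:,::-1])
o=r.get_obs();print(o["clock"],o["tcp_pos"],o["orientation"],o["contact_force"])
```

```text
29.4 [ 0.66032896 -0.1301126   0.46056424] [-3.14062687e+00 -3.83771662e-03 -7.93682859e-05] [1.03606141 0.80349572 0.03455917]
```

View pics/g.png

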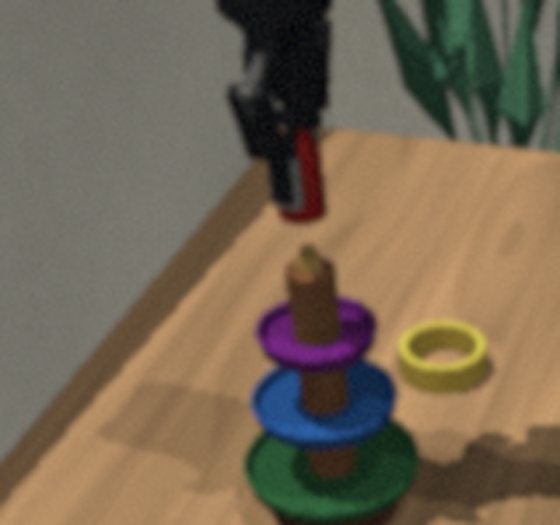

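The knob is held above the pin (crop (303,210), pin tip (310,250)). Lowering it.

Request:
{"op": "carry_out", "data": {"moves": [[0,0.001,0.008,0,0.03],[0,0.001,0.016,0,0.03],[0,0.001,0.022,0,0.03],[0,0.001,0.028,0,0.03],[0,0.001,0.033,0,0.03],[0,0.001,0.037,0,0.03],[0,0.001,0.04,0,0.03],[0,0.001,0.041,0,0.03]]}}

```text
clock: 30.2
tcp_pos: [0.66, -0.1331, 0.4192]
orientation: [-3.142, 0.0, 0.0]
contact_force: [0.4, 0.4, -1.5]
grip_width: 0.0348
gripper_force: 49.9
```

Request:
{"op": "carry_out", "data": {"moves": [[0,0,0.001,0,0.03],[0,0,0.002,0,0.03],[0,0,0.003,0,0.03],[0,0,0.004,0,0.03],[0,0,0.005,0,0.03],[0,0,0.005,0,0.03],[0,0,0.005,0,0.03],[0,0,0.005,0,0.03]]}}

```text
clock: 31.0
tcp_pos: [0.6601, -0.1331, 0.4148]
orientation: [3.142, -0.0, 0.001]
contact_force: [0.4, -0.4, 0.8]
grip_width: 0.035
gripper_force: 50.0
```

Request:
{"op": "carry_out", "data": {"moves": [[0,0,0.001,0,0.03],[0,0,0.001,0,0.03],[0,0,0.002,0,0.03],[0,0,0.002,0,0.03],[0,0,0.002,0,0.03],[0,0,0.002,0,0.03],[0,0,0.002,0,0.03],[0,0,0.002,0,0.03]]}}

```text
clock: 31.8
tcp_pos: [0.6604, -0.1331, 0.4147]
orientation: [3.141, -0.0, 0.005]
contact_force: [-2.1, -0.4, 9.3]
grip_width: 0.035
gripper_force: 50.8
```

Request:
{"op": "carry_out", "data": {"moves": [[0,0,-0.002,0,0.05],[0,0,-0.002,0,0.085],[0,0,-0.002,0,0.085],[0,0,-0.002,0,0.085],[0,0,-0.015,0,0.085],[0,0,-0.045,0,0.085],[0,0,-0.08,0,0.085],[0,0,-0.11,0,0.085]]}}

```text
clock: 32.6
tcp_pos: [0.66, -0.1331, 0.5253]
orientation: [3.141, -0.0, 0.002]
contact_force: [0.7, -0.7, -0.5]
grip_width: 0.085
gripper_force: 0.0
```

Request:
{"op": "carry_out", "data": {"moves": [[-0.01,-0.02,0,0,0.085],[-0.03,-0.06,0,0,0.085],[-0.05,-0.1,0,0,0.085],[-0.07,-0.14,0,0,0.085],[-0.085,-0.17,0,0,0.085],[-0.1,-0.19,0,0,0.085],[-0.1,-0.2,0,0,0.085],[-0.1,-0.2,0,0,0.085]]}}

```text
clock: 33.4
tcp_pos: [0.5601, 0.0683, 0.5235]
orientation: [-3.141, -0.004, -0.002]
contact_force: [-0.7, -0.8, 0.3]
grip_width: 0.0849
gripper_force: 0.0
```

Run:
```python
from h import *
F={n:r.grab_frame(n) for n in("top","side")}
o=[cv2.resize(F[n],(400,300),interpolation=cv2.INTER_AREA) for n in F]
z=[cv2.resize(F["top"][60:180,240:400],(400,300),interpolation=cv2.INTER_CUBIC),cv2.resize(F["side"][60:180,120:280],(400,300),interpolation=cv2.INTER_CUBIC)]
cv2.imwrite("pics/i.png",np.vstack([np.hstack(o),np.hstack(z)])[:,:,::-1])
```

```text
(no output)
```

View pics/i.png

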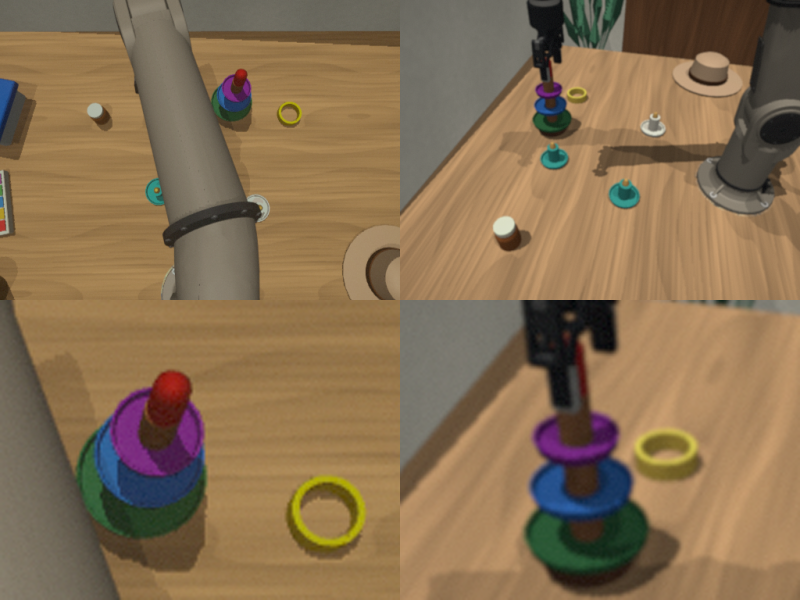

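The knob is on top (lower-left crop, (170,395)) and all the tiers are level. The jar and tape haven't moved, and the gripper is clear, so I'm handing in.

```bash
python3 -c "
from bench import r
print(r.hand_in())"
```

```text
the job is handed in; nothing more can be done
None
```

The stand is assembled on its foot in the order asked (green, blue, purple, red knob), each piece seated before release, with the jar and tape roll left in place, and the job was handed in at about 33 s; no verdict was returned.

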